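Slide the tap-room parts into the front-loading tool box and shut its hood

ROBOT

A 6-joint arm with a two-finger parallel gripper is mounted at the origin on the work surface. World frame = base frame: x ahead of the robot, y to its left, z up, the work surface at z = 0. Lengths are in mm, angles in degrees, forces in N, time in s.
With the tool pointing down it reaches from about 350 to 850 mm from the base axis. Payload 8.1 kg.
Tool frame: the origin (TCP) lies between the finger pads; the fingertips stand 22 mm ahead of it and the grasp point (between the pads) lies 3 mm ahead of it (r.nose_length is the z of the fingertips in the tool frame, in mm); z points along the fingers, x is the direction in which the jaws open and shut, and the axes are right-handed (so a half turn about z gives the same grasp; the last joint's range is limited). The gripper opens to 85 mm and grips with 20 to 120 N. Pads are 22 mm wide; open, the fingers measure 114 mm over their backs; the gripper's body (76 mm by 85 mm) begins 54 mm behind the grasp point. The pads swing forward as they close: fully open they stand 13 mm farther back than shut.
Start: joints at [-71.127, 7.471, 85.268, -0, 87.261, -4.893], TCP at [241.824, -549.114, 253.292] pointing down, gripper open.
Joint ranges: [-169.43, 169.43], [-51.17, 129.36], [1.28, 143.12], [-76.62, 256.62], [0, 156.53], [-152.29, 152.29]. Speed limits (degrees/s): [136.94, 136.94, 159.86, 180, 180, 180].

INTERFACE

Orientations are given as [roll, pitch, yaw] about the fixed x, y, z axes, in that order (R = Rz(yaw) Ry(pitch) Rx(roll)).
In Python, from bench import r gives the robot as it stands.
- The arm moves only by the shell command python3 -m jog 'ROWS' [FORCE]. ROWS is JSON, a list of rows, each a list of 5 numbers: the shift along the tool's x, y, z in m, then the turn about the tool's z in degrees, then the opening in per cent of the stroke, from 0 (shut) to 100 (fully open). A call has 1 to 8 rows; each row is the pose to reach, as a shift and turn from the pose measured when the call began, along the tool's axes at that moment; what a row does not reach only later rows make up. A row lasts 1/10 s, in which the tool goes at most 50 mm and 8.59 degrees, less where a joint would pass 70% of its speed; a pose out of reach is approached as far as the arm can. A call with a gripper value outside its range is refused whole. The fingers move at their own pace and stop on an object; FORCE is the grip in N (left out, the last holds). Time passes only in rows, so rows that repeat a pose let the fingers close. It gives the time, the measured TCP pose, the force and the opening at its end, in the units of the state.
- r.sense(): the state, without advancing time (a new reading comes with each control period).
- r.snapshot(name): name is "scene" or "side" or "wrist"; returns a dict with "image" (480x640x3 uint8, red, green, blue), "K" (3x3 intrinsics, pixels), "T" (4x4, takes a point from camera to world coordinates); the wrist camera has in their place "tool_from_camera" (4x4, takes a point from camera to tool coordinates, whose origin is the TCP and whose axes are the tool frame's). Camera axes: x right, y down, z forward; pixel columns grow to the right and rows downward; lengths in mm; the calibration is good to about 2 mm. A picture is of the moment at which its call begins: read the wrist's pose just before it. There is no depth.
- r.hand_in(): hands the job in, once; it reports no verdict.
Trained networks look in a picture, given as the dict that the camera call returned (one of the last four; its "shot" number tells which), for a name from the list of things; names that differ only in an ending like _2 or _b are one class to them, and where a whole thing is asked for, a point or a joint stands for the part that bears it (a point fixed in the world has none). Each returns a list of dicts, best first, with "conf" (0 to 1); they miss things now and then, are a little off and sometimes report something else, mostly with a low value. They report only what shows in the picture. A call takes as long as a camera call.
- r.search_frame(picture, label): "bbox" ([left, top, right, bottom] in pixels, round what is visible of it).
- r.pinpoint(picture, label): "uv" ([column, row] in pixels: a listed point, or the origin of a listed thing).
The state is a dict: "time": time; "joint_pos": joint angles; "qd": joint speeds; "joint_efforts": joint torques, N m; "tool_pos": TCP position; "tcp_rot": TCP orientation; "ft_force": force on the tool from outside, world axes, zero at the start; "wrist_torque": the same for the moment, N m; "finger_gap": finger opening in mm.
Only numpy, scipy, OpenCV 4.12 (cv2) and the standard library are available. Lean on these libraries where they do the work, as an engineer would, in place of code of your own. Each camera call takes 0.05 s, during which the arm holds its last target. There are 200 camera calls.

TASK

Slide the cracked scanner housing, the copper elbow tube and the calipers case across the bench into the tool box through its open front, without lifting or tipping any of them. Then swing the box's wooden hood over and down until it is shut on all three, leaving the other things on the bench where they are.

Things in the scene. Friction and masses are not known exactly. Their poses are not given: they have to be found in the camera images.
- toolbox: Fixed wooden box, origin under its floor's middle, on the bench; x points level from the open front to the back wall, y along that wall, z up. Inside: y -150 to 150 mm, x -90 (front edge of floor) to 90 (back wall). Floor 3 mm thick, ramp down to the bench from x = -90 to -115. Side and back walls 8 mm thick, 60 high. No front wall: the hood carries it.
- hood (a joint): Hood angle, hinged on top of the back wall: 0 shut, 1.57 top panel upright, 2.0 leaning back. Stiff (0.6 N m), stays where left. Top panel 8 mm thick, 316 wide, reaching 200 from the hinge; along its free edge a front panel 8 thick, 54 deep, at right angles; shut, it closes the box front (inner face at toolbox x = -94 mm, lower edge 8 mm above the bench).
- hood_edge (a point): Middle of the hood's free edge, on its outer face (200 mm from the hinge, 8 mm outward of it).
- hood_hinge (a point): Middle of the hood's hinge axis, 62 mm above the bench; the axis runs along the toolbox y axis.
- housing: Brown-black cracked bakelite pressure scanner housing, block 90 mm long (its x) x 65 mm wide (its y) x 45 mm high with two rows of four 8 mm brass stubs on top (53 mm overall). Origin at the centre of its underside, z up. At the start its x axis points roughly at the box. About 0.3 kg.
- elbow: Copper tap tube bent at a right angle, 18 mm in diameter, lying flat, about 0.15 kg. Origin on its underside level, below the corner where the leg centrelines meet. Its x points outward from the corner, away from both legs; each leg runs 69 mm from the corner, 135 degrees left and right of x. At the start the corner points roughly at the box, legs trailing.
- case: Flat nickel calipers case 130 mm long (its x) x 50 mm wide (its y) x 22 mm high. Origin at the centre of its underside, z up. At the start its x axis points roughly at the box. About 0.25 kg.
- wrench: Bystander: steel wrench lying on the bench beyond the work.
- tin: Bystander: round steel tin, 66 mm in diameter, 65 mm high, origin under its centre.
- gauge_block: Bystander: dark steel block 110 x 40 x 30 mm, origin at the centre of its underside.

How it is judged (in metres and radians):
On the way:
1. with the hood still up (over 1.2 rad), all three lie flat on the box floor between its walls, the centres of housing and case and the elbow's corner at least 5 mm past the floor's front edge (value of joint hood above 1.2 rad and x of housing in the frame of toolbox between -0.085 and 0.09 m and y of housing in the frame of toolbox between -0.15 and 0.15 m and z of each of housing, elbow, case in the frame of toolbox below 0.02 m and x of elbow in the frame of toolbox between -0.085 and 0.09 m and y of elbow in the frame of toolbox between -0.15 and 0.15 m and x of case in the frame of toolbox between -0.085 and 0.09 m and y of case in the frame of toolbox between -0.15 and 0.15 m and angle between each of housing, elbow, case's own z axis and vertical below 0.2 rad), for 0.2 s.
At the end, for the whole second after the job is handed in: The hood is shut (joint within 0.05 rad of 0, a gap of at most about 10 mm at the front) with the housing, the elbow and the case all inside the box behind its front panel, lying flat on the floor (tilted less than 0.2 rad) and at rest (value of joint hood below 0.05 rad and x of housing in the frame of toolbox between -0.085 and 0.09 m and y of housing in the frame of toolbox between -0.15 and 0.15 m and z of each of housing, elbow, case in the frame of toolbox below 0.02 m and x of elbow in the frame of toolbox between -0.085 and 0.09 m and y of elbow in the frame of toolbox between -0.15 and 0.15 m and x of case in the frame of toolbox between -0.085 and 0.09 m and y of case in the frame of toolbox between -0.15 and 0.15 m and angle between each of housing, elbow, case's own z axis and vertical below 0.2 rad and linear speed of each of housing, elbow, case below 0.01 m/s); the robot touches nothing.
It fails at once if the housing, elbow or case is lifted (origin more than 30 mm above the bench) or tipped by more than 0.5 rad (height (world z) of any of housing, elbow, case above 0.03 m or angle between any of housing, elbow, case's own z axis and vertical above 0.5 rad).
It fails at once if a bystander (wrench, tin or steel block) is moved by more than 20 mm (distance of any of wrench, tin, gauge_block from where it was at the start of the episode above 0.02 m).
It also fails if it takes over 72 s, if anything falls off the work surface, if the arm or the gripper's body presses on something with over 40 N, if the wrist force passes 120 N, or if a joint passes its speed limit or range.

## Working session

There is one attempt and no reset: what is moved stays moved. The work goes in short steps, Python scripts to look and compute and a shell command to move; the robot and the scene stay as the last step left them, time stands still between calls to the robot, and variables do not carry over. Pictures are saved under pics/ and viewed, about 8 in all and at most 12, crops included, and the job is handed in when it is done.

```bash
mkdir -p pics; ls; cat > h.py <<'E'
from bench import r
import cv2, numpy as np
def save(p,n): cv2.imwrite(f'pics/{n}.png',p['image'][:,:,::-1])
def toworld(p,uv,z,T=None):
    T=np.array(p['T']) if T is None else T
    d=T[:3,:3]@np.linalg.inv(p['K'])@np.array([uv[0],uv[1],1.]); o=T[:3,3]
    return o+d*(z-o[2])/d[2]
def proj(p,P):
    T=np.linalg.inv(np.array(p['T'])); c=T[:3,:3]@np.array(P)+T[:3,3]; u=np.array(p['K'])@c; return u[:2]/u[2]
def find(p,names,z={}):
    for n in names:
        for d in r.pinpoint(p,n)[:2]: print(n,'pt',np.round(d['uv']),round(d['conf'],2),np.round(toworld(p,d['uv'],z.get(n,0))[:2]))
E
python3 - <<'E'
from h import *
s=r.sense(); print(s)
N=['toolbox','hood_edge','hood_hinge','housing','elbow','case','wrench','tin','gauge_block']
for c in ('scene','side'):
    p=r.snapshot(c); save(p,c+'0'); print(c,np.round(p['T'],2).tolist()); find(p,N,{'hood_hinge':62})
    for n in N[3:]:
        print(n,[(np.round(d['bbox']).tolist(),round(d['conf'],2)) for d in r.search_frame(p,n)[:1]])
E
```

```text
pics
{'time': 0.0, 'joint_pos': array([-7.11270560e+01,  7.51597852e+00,  8.53296467e+01,  1.30433629e-03,
        8.72610607e+01, -4.89406659e+00]), 'qd': array([-0.06009687,  0.03285652,  0.07337252, -0.06448721,  0.07028767,
       -0.04503552]), 'joint_efforts': array([-7.75539520e-04, -5.69400537e+01, -5.00543904e+01, -3.75696545e-04,
        1.49406429e-02, -2.41314126e-05]), 'tool_pos': array([ 241.66392018, -548.62428682,  252.23179467]), 'tcp_rot': array([-1.79989600e+02,  1.06185799e-01, -6.62330433e+01]), 'ft_force': array([-0.18408744,  0.24968338,  0.43036265]), 'wrist_torque': array([ 0.02200992, -0.04040018,  0.04241065]), 'finger_gap': 85.50982378320079}
scene [[0.02, 0.67, -0.74, 1621.13], [1.0, -0.02, 0.01, -89.51], [-0.01, -0.74, -0.67, 1010.46], [0.0, 0.0, 0.0, 1.0]]
toolbox pt [426. 243.] 0.6 [541. 178.]
hood_edge pt [496. 148.] 0.62 [132. 446.]
hood_hinge pt [470. 220.] 0.81 [528. 281.]
housing pt [312. 244.] 0.63 [ 540. -102.]
case pt [304. 220.] 0.64 [ 447. -124.]
case pt [281. 280.] 0.35 [ 658. -175.]
wrench pt [302. 320.] 0.97 [ 778. -125.]
wrench pt [282. 2
[... 449 characters left out ...]
0.02, -0.73, -0.68, 857.36], [0.0, 0.0, 0.0, 1.0]]
hood_edge pt [360. 343.] 0.84 [497. 120.]
hood_hinge pt [346. 405.] 0.64 [528. 286.]
housing pt [337. 263.] 0.78 [541. -92.]
housing pt [381. 180.] 0.4 [ 428. -397.]
elbow pt [289. 236.] 0.74 [ 653. -174.]
case pt [383. 253.] 0.75 [ 439. -128.]
wrench pt [232. 247.] 0.72 [ 779. -131.]
wrench pt [383. 179.] 0.59 [ 423. -403.]
tin pt [384. 178.] 0.85 [ 420. -406.]
gauge_block pt [334. 174.] 0.78 [ 551. -418.]
housing [([319.0, 235.0, 356.0, 280.0], 0.8)]
elbow [([265.0, 215.0, 311.0, 239.0], 0.56)]
case []
wrench [([211.0, 222.0, 250.0, 282.0], 0.82)]
tin [([372.0, 153.0, 399.0, 193.0], 0.77)]
gauge_block [([312.0, 156.0, 354.0, 181.0], 0.98)]
```

```bash
python3 - <<'E'
import cv2
a=cv2.imread('pics/scene0.png')[120:350,140:540]
cv2.imwrite('pics/scene0c.png',cv2.resize(a,(800,460),interpolation=cv2.INTER_CUBIC))
b=cv2.imread('pics/side0.png')[140:440,180:480]
cv2.imwrite('pics/side0c.png',cv2.resize(b,(600,600),interpolation=cv2.INTER_CUBIC))
E
```

```text
(no output)
```

View pics/scene0c.png

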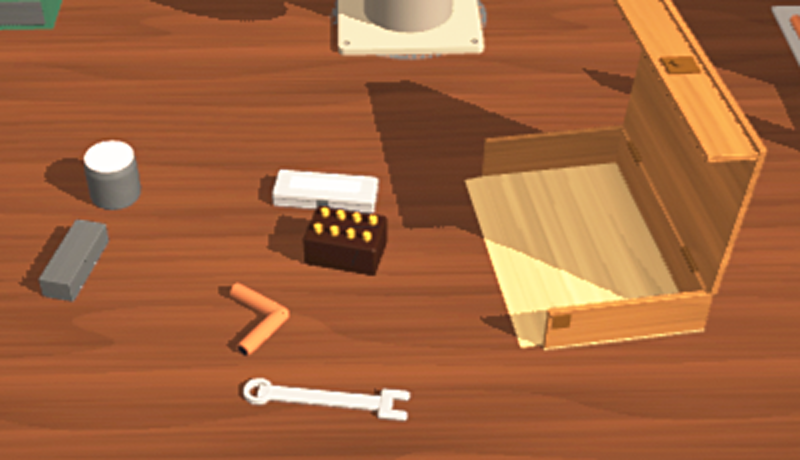

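View pics/side0c.png

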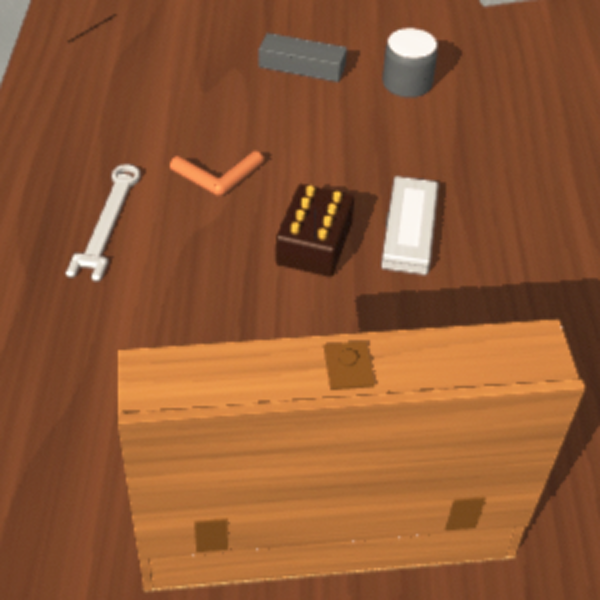

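The pictures show the box on the right, opening toward world −y, with its hood up. The case, housing and elbow lie in front of it and the wrench is beyond the elbow. I'll triangulate these points and work out the yaws.

```bash
python3 - <<'E'
from h import *
sc=r.snapshot('scene'); sd=r.snapshot('side')
S=lambda x,y:(140+x/2,120+y/2); D=lambda x,y:(180+x/2,140+y/2)
def tri(u,v):
    A=[];b=[]
    for p,uv in((sc,u),(sd,v)):
        T=np.array(p['T']);d=T[:3,:3]@np.linalg.inv(p['K'])@[uv[0],uv[1],1];d/=np.linalg.norm(d)
        M=np.eye(3)-np.outer(d,d);A.append(M);b.append(M@T[:3,3])
    return np.linalg.lstsq(np.vstack(A),np.hstack(b),rcond=None)[0]
g=lambda f:lambda n:f(*[0,0])
pp=lambda p,n:r.pinpoint(p,n)[0]['uv']
for n in ('hood_hinge',): print(n,np.round(tri(pp(sc,n),pp(sd,n))))
print('edge tri',np.round(tri(pp(sc,'hood_edge'),pp(sd,'hood_edge'))))
print('edge latch',np.round(tri(S(680,64),D(350,357))))
print('front ramp corners',[np.round(toworld(sc,S(*q),0)[:2]) for q in((466,180),(522,348),(704,330))])
print('case top sc',[np.round(toworld(sc,S(*q),22)[:2]) for q in((280,170),(377,178),(378,208),(274,201))])
print('case top sd',[np.round(toworld(sd,D(*q),22)[:2]) for q in((396,178),(438,181),(430,272),(383,263))])
print('hous stubs sc',[np.round(toworld(sc,S(*q),53)[:2]) for q in((324,212),(373,219),(367,236),(318,228))])
print('hous stubs sd',[np.round(toworld(sd,D(*q),53)[:2]) for q in((309,190),(337,196),(323,233),(295,228))])
print('elbow sc corner,ends',[np.round(toworld(sc,S(*q),9)[:2]) for q in((282,313),(234,289),(243,350))])
print('elbow sd',[np.round(toworld(sd,D(*q),9)[:2]) for q in((219,187),(175,161),(260,156))])
E
```

```text
hood_hinge [522. 285.  61.]Traceback (most recent call last):
  File "<stdin>", line 13, in <module>
  File "<stdin>", line 11, in <lambda>
IndexError: list index out of range
```

```bash
cat >> h.py <<'E'
def tri(sc,sd,u,v):
    A=[];b=[]
    for p,uv in((sc,u),(sd,v)):
        T=np.array(p['T']);d=T[:3,:3]@np.linalg.inv(p['K'])@[uv[0],uv[1],1];d/=np.linalg.norm(d)
        M=np.eye(3)-np.outer(d,d);A.append(M);b.append(M@T[:3,3])
    return np.linalg.lstsq(np.vstack(A),np.hstack(b),rcond=None)[0]
E
python3 - <<'E'
from h import *
sc=r.snapshot('scene'); sd=r.snapshot('side')
S=lambda x,y:(140+x/2,120+y/2); D=lambda x,y:(180+x/2,140+y/2)
print('edge latch',np.round(tri(sc,sd,S(680,64),D(350,357))))
print('edge net',np.round(tri(sc,sd,(496,148),(360,343))))
print('front ramp corners',[np.round(toworld(sc,S(*q),0)[:2]) for q in((466,180),(522,348),(704,330))])
print('case top sc',[np.round(toworld(sc,S(*q),22)[:2]) for q in((280,170),(377,178),(378,208),(274,201))])
print('case top sd',[np.round(toworld(sd,D(*q),22)[:2]) for q in((396,178),(438,181),(430,272),(383,263))])
print('hous stubs sc',[np.round(toworld(sc,S(*q),53)[:2]) for q in((324,212),(373,219),(367,236),(318,228))])
print('hous stubs sd',[np.round(toworld(sd,D(*q),53)[:2]) for q in((309,190),(337,196),(323,233),(295,228))])
print('elbow sc corner,ends',[np.round(toworld(sc,S(*q),9)[:2]) for q in((282,313),(234,289),(243,350))])
print('elbow sd',[np.round(toworld(sd,D(*q),9)[:2]) for q in((219,187),(175,161),(260,156))])
E
```

```text
edge latch [527. 269. 260.]
edge net [520. 308. 261.]
front ramp corners [array([412.,  58.]), array([709.,  97.]), array([686., 308.])]
case top sc [array([ 412., -185.]), array([431., -59.]), array([490., -60.]), array([ 473., -190.])]
case top sd [array([ 449., -183.]), array([ 401., -181.]), array([421., -38.]), array([470., -49.])]
hous stubs sc [array([ 531., -126.]), array([545., -67.]), array([575., -75.]), array([ 560., -133.])]
hous stubs sd [array([ 549., -125.]), array([ 519., -117.]), array([534., -60.]), array([564., -66.])]
elbow sc corner,ends [array([ 656., -175.]), array([ 616., -232.]), array([ 713., -216.])]
elbow sd [array([ 651., -173.]), array([ 706., -215.]), array([ 607., -229.])]
```

```bash
cat >> h.py <<'E'
from scipy.spatial.transform import Rotation as Ro
BO=np.array([541,185]); BY=97.5
c,s_=np.cos(np.radians(BY)),np.sin(np.radians(BY)); BX=np.array([c,s_]); BYv=np.array([-s_,c])
def b2w(x,y): return BO+x*BX+y*BYv
def w2b(p): d=np.array(p[:2])-BO; return np.array([d@BX,d@BYv])
def goal(x,y,z,yaw,frm=None):
    s=r.sense(); p,e=(s['tool_pos'],s['tcp_rot']) if frm is None else frm
    R=Ro.from_euler('xyz',e,degrees=True).as_matrix()
    sh=R.T@(np.array([x,y,z])-p)/1000
    t=-((yaw-e[2]+180)%360-180)
    print('t',round(s['time'],1),'tcp',np.round(p,1),'rot',np.round(e,1),'| shift',np.round(sh,3),'turn',round(t,1))
E
python3 -c "
from h import *
print(r.nose_length)
for n,p in dict(case=(443,-118),hous=(547,-96),elb=(654,-174)).items(): print(n,w2b(p))
a=np.radians(81.5); goal(443-20*np.cos(a),-118-20*np.sin(a),200,-8.5)"
```

```text
22.0
case [-287.61622616  136.71103266]
hous [-279.3791632    30.72919085]
elb [-370.67816495  -65.17436633]
t 1.9 tcp [ 241.8 -549.1  253.3] rot [-180.    -0.   -66.2] | shift [-0.297 -0.347  0.053] turn -57.7
```

```bash
python3 -m jog '[[-0.03,-0.035,0.005,-8,85],[-0.06,-0.07,0.01,-16,85],[-0.1,-0.11,0.02,-24,85],[-0.13,-0.15,0.03,-32,85],[-0.16,-0.19,0.04,-40,85],[-0.2,-0.23,0.045,-48,85],[-0.23,-0.27,0.05,-56,85],[-0.26,-0.305,0.05,-57.7,85]]'; python3 -m jog '[[-0.03,-0.03,0,0,85],[-0.03,-0.03,0,0,85]]'; python3 - <<'E'
from h import *
goal(440,-138,200,-8.5)
s=r.sense(); p=r.snapshot('wrist'); save(p,'w1')
R=np.eye(4);R[:3,:3]=Ro.from_euler('xyz',s['tcp_rot'],degrees=True).as_matrix();R[:3,3]=s['tool_pos']
T=R@np.array(p['tool_from_camera']); np.savez('w1.npz',T=T,K=p['K']); print(np.round(T[:3,3]))
for n,z in (('case',0),('housing',0),('elbow',0)):
    for d in r.pinpoint(p,n)[:1]: print(n,np.round(d['uv']),d['conf'],np.round(toworld(p,d['uv'],z,T)[:2]))
E
```

```text
time: 2.75
tool_pos: [411.1, -197.3, 203.2]
tcp_rot: [180.0, -0.0, -8.3]
ft_force: [1.2, -0.6, 0.3]
finger_gap: 72.8
time: 2.95
tool_pos: [383.5, -158.9, 201.4]
tcp_rot: [-179.9, 0.2, -8.0]
ft_force: [0.4, -0.9, -0.8]
finger_gap: 72.8
t 3.0 tcp [ 383.5 -158.9  201.4] rot [-179.9    0.2   -8. ] | shift [ 0.053 -0.029  0.001] turn 0.5
[395. -85. 323.]
case [379. 166.] 0.85 [ 437. -124.]
housing [508. 117.] 0.59 [ 542. -100.]
```

View pics/w1.png

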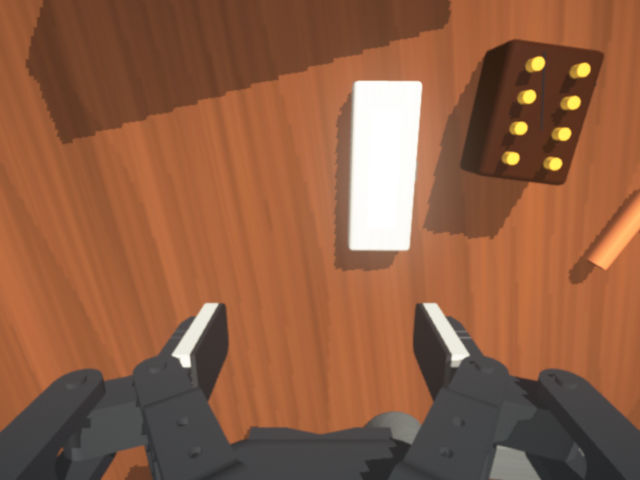

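The wrist picture shows the case top with corners at about (355,82), (421,82), (409,250) and (349,248). The outer housing stubs are at (536,64), (583,70), (554,164) and (511,158).

```bash
python3 - <<'E'
from h import *
d=np.load('w1.npz');T=d['T'];p={'K':d['K']}
for q,z in(((355,82),(421,82),(410,250),(349,249)),22),(((536,64),(583,70),(554,164),(511,158)),53):
    P=np.array([toworld(p,a,z,T)[:2] for a in q]); v=P[0]+P[1]-P[2]-P[3]; m=P.mean(0)
    yaw=np.degrees(np.arctan2(v[1],v[0])); print(np.round(P),m,yaw,w2b(m))
    if z==22: a=np.radians(yaw); g=m-20*np.array([np.cos(a),np.sin(a)]); goal(*g,28,yaw-90); goal(*g,100,yaw-90)
E
```

```text
[[ 423.  -59.]
 [ 470.  -66.]
 [ 453. -193.]
 [ 403. -185.]] [ 437.08803425 -125.82713016] 81.77896554254586 [-294.60472776  143.59406622]
t 3.1 tcp [ 386.3 -164.1  204. ] rot [ 1.799e+02 -1.000e-01 -8.300e+00] | shift [ 0.044 -0.025  0.176] turn -0.1
t 3.1 tcp [ 386.3 -164.1  204. ] rot [ 1.799e+02 -1.000e-01 -8.300e+00] | shift [ 0.045 -0.025  0.104] turn -0.1
[[ 536.  -68.]
 [ 566.  -75.]
 [ 549. -133.]
 [ 520. -125.]] [ 542.81087069 -100.30494775] 74.46520835122243 [-283.10049043   35.44439001]
```

```bash
python3 -m jog '[[0.045,-0.025,0.03,0,80],[0.045,-0.025,0.07,0,80],[0.045,-0.025,0.11,0,80],[0.045,-0.025,0.15,0,80],[0.045,-0.025,0.172,0,80],[0.045,-0.025,0.172,0,80],[0.045,-0.025,0.172,0,80]]'; python3 -m jog '[[0,0,0,0,20],[0,0,0,0,20],[0,0,0,0,20],[0,0,0,0,20],[0,0,0,0,20]]' 25; python3 -c "
from h import *
x,y=b2w(-20-20-110,104);goal(x,y,28,5)
x,y=b2w(-20-20,102);goal(x,y,32,7.5)"
```

```text
time: 3.85
tool_pos: [435.1, -147.1, 32.5]
tcp_rot: [179.9, -0.1, -8.4]
ft_force: [0.2, 0.0, 0.7]
finger_gap: 68.3
time: 4.35
tool_pos: [437.0, -148.4, 34.9]
tcp_rot: [179.8, -0.3, -8.4]
ft_force: [-1.2, -2.4, 6.8]
finger_gap: 49.0
t 4.3 tcp [ 437.  -148.4   34.9] rot [179.8  -0.3  -8.4] | shift [-0.005 -0.172  0.006] turn -13.4
t 4.3 tcp [ 437.  -148.4   34.9] rot [179.8  -0.3  -8.4] | shift [-0.033 -0.279  0.002] turn -15.9
```

```bash
python3 -m jog '[[0,-0.02,0,-2,20],[0,-0.045,0,-4,20],[0.0,-0.07,0,-6,20],[-0.002,-0.095,-0.001,-8,20],[-0.003,-0.12,-0.002,-10,20],[-0.004,-0.145,-0.003,-12,20],[-0.005,-0.165,-0.003,-13.5,20],[-0.005,-0.172,-0.003,-14,20]]'; python3 -c "
from h import *
s=r.sense();print(w2b(s['tool_pos']),s['finger_gap'])
x,y=b2w(-20-20,102);goal(x,y,36,7.5)"
```

```text
time: 5.15
tool_pos: [457.7, 24.1, 38.3]
tcp_rot: [179.8, -0.4, 5.8]
ft_force: [0.1, -0.3, -1.3]
finger_gap: 49.2
[-148.67843204  103.63062591] 49.239718967456916
t 5.2 tcp [457.7  24.1  38.3] rot [179.8  -0.4   5.8] | shift [-0.002 -0.109  0.002] turn -1.7
```

```bash
python3 -m jog '[[0,-0.02,0,-1,20],[-0.001,-0.045,0,-1.5,20],[-0.001,-0.07,0,-1.7,20],[-0.002,-0.095,0,-1.7,20],[-0.002,-0.109,0,-1.7,20],[-0.002,-0.109,0.001,-1.7,20],[-0.002,-0.109,0.002,-1.7,20]]'; python3 -m jog '[[0,0,0,0,55],[0,0,0,0,70],[0,0,0,0,70]]';  python3 - <<'E'
from h import *
s=r.sense();print(w2b(s['tool_pos']),s['finger_gap'])
p=r.snapshot('scene'); save(p,'s1')
a=cv2.imread('pics/s1.png')[120:350,260:560]; cv2.imwrite('pics/s1c.png',cv2.resize(a,(780,598),interpolation=cv2.INTER_CUBIC))
E
```

```text
time: 5.85
tool_pos: [446.0, 133.2, 37.8]
tcp_rot: [179.8, -0.5, 7.5]
ft_force: [-7.1, 5.3, 18.4]
finger_gap: 49.2
time: 6.15
tool_pos: [446.4, 132.5, 38.1]
tcp_rot: [179.8, -0.6, 7.5]
ft_force: [-0.2, -0.5, -0.5]
finger_gap: 59.5
[-39.65711345 100.61004273] 59.451426008467095
```

View pics/s1c.png

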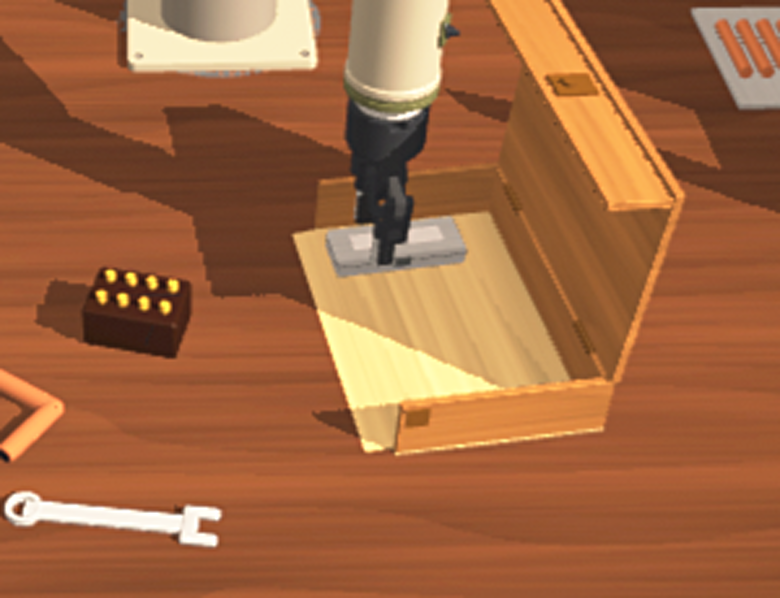

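The case lies on the box floor, parallel to the walls, with its crop corners at about (327,235) and (465,255). Next is the housing.

```bash
python3 -m jog '[[0,0,-0.04,0,100],[0,0,-0.08,0,100],[0,0,-0.11,0,100],[0,0,-0.115,0,100]]'; python3 -c "
from h import *
s=r.sense();goal(539,-113,155,-15);goal(539,-113,40,-15)"
```

```text
time: 6.6
tool_pos: [447.8, 133.0, 157.5]
tcp_rot: [179.8, -1.0, 7.4]
ft_force: [0.9, 0.6, -0.1]
finger_gap: 85.4
t 6.6 tcp [447.8 133.  157.5] rot [179.8  -1.    7.4] | shift [0.059 0.256 0.004] turn 22.4
t 6.6 tcp [447.8 133.  157.5] rot [179.8  -1.    7.4] | shift [0.057 0.255 0.119] turn 22.4
```

```bash
python3 -m jog '[[0.01,0.04,0.003,4,100],[0.02,0.09,0.003,8,100],[0.03,0.14,0.003,12,100],[0.045,0.19,0.003,16,100],[0.055,0.23,0.003,20,100],[0.059,0.255,0.003,22.4,100],[0.059,0.256,0.003,22.4,100],[0.059,0.256,0.003,22.4,100]]'; python3 - <<'E'
from h import *
s=r.sense(); p=r.snapshot('wrist'); save(p,'w2')
R=np.eye(4);R[:3,:3]=Ro.from_euler('xyz',s['tcp_rot'],degrees=True).as_matrix();R[:3,3]=s['tool_pos']
T=R@np.array(p['tool_from_camera']); np.savez('w2.npz',T=T,K=p['K'])
for n in ('housing','elbow'):
    for d in r.pinpoint(p,n)[:1]: print(n,np.round(d['uv']),d['conf'],np.round(toworld(p,d['uv'],0,T)[:2]))
hsv=cv2.cvtColor(p['image'],cv2.COLOR_RGB2HSV); m=cv2.inRange(hsv,(22,150,150),(35,255,255))
n,l,st,ce=cv2.connectedComponentsWithStats(m); k=[i for i in range(1,n) if st[i,4]>40]
print(len(k)); P=np.array([toworld(p,ce[i],53,T)[:2] for i in k]); c=P.mean(0); u,sv,vt=np.linalg.svd(P-c)
v=vt[0]*np.sign(vt[0][1]); yaw=np.degrees(np.arctan2(v[1],v[0])); print(c,yaw,sv)
g=c-15*v; goal(*g,40,yaw-90)
E
```

```text
time: 7.4
tool_pos: [538.8, -113.7, 155.1]
tcp_rot: [-179.8, -0.8, -15.0]
ft_force: [-0.7, 0.2, -0.6]
finger_gap: 85.4
housing [314. 214.] 0.56 [ 540. -102.]
0<stdin>:9: RuntimeWarning: Mean of empty slice.
  ret = ret.dtype.type(ret / rcount)
Traceback (most recent call last):
numpy.linalg.LinAlgError: 1-dimensional array given. Array must be at least two-dimensional
```

View pics/w2.png

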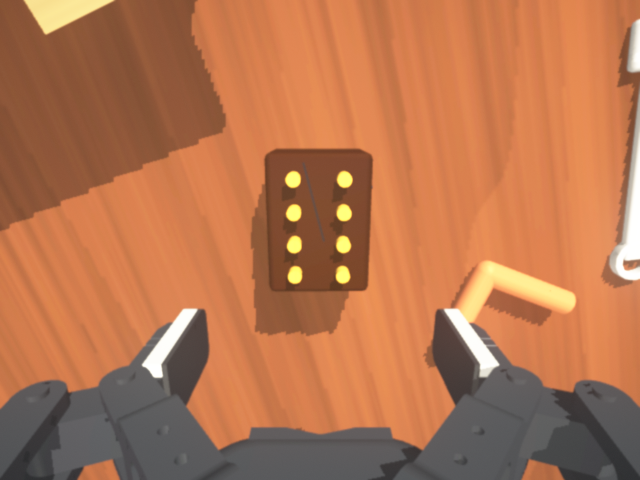

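The housing is centred (column 319) and square between the fingers, and the elbow's near end is well clear. Going down to grip it.

```bash
python3 -m jog '[[0,0,0.03,0,100],[0,0,0.07,0,100],[0,0,0.105,0,100],[0,0,0.12,0,100],[0,0,0.12,0,100],[0,0,0.12,0,100]]'; python3 -m jog '[[0,0,0,0,40],[0,0,0,0,40],[0,0,0,0,40],[0,0,0,0,40],[0,0,0,0,40]]' 25; python3 -c "
from h import *
s=r.sense();print(w2b(s['tool_pos']))
x,y=b2w(-195,15);goal(x,y,38,6)
x,y=b2w(-35,12);goal(x,y,40,7.5)"
```

```text
time: 8.15
tool_pos: [541.7, -111.9, 37.0]
tcp_rot: [-179.8, -1.0, -14.8]
ft_force: [1.0, 0.3, 0.8]
finger_gap: 85.3
time: 8.65
tool_pos: [543.6, -112.3, 39.8]
tcp_rot: [-179.8, -1.2, -14.8]
ft_force: [-0.8, 1.7, 8.4]
finger_gap: 64.8
[-295.12091003   36.20800363]
t 8.7 tcp [ 543.6 -112.3   39.8] rot [-179.8   -1.2  -14.8] | shift [-0.018 -0.101  0.002] turn -20.8
t 8.7 tcp [ 543.6 -112.3   39.8] rot [-179.8   -1.2  -14.8] | shift [-0.076 -0.25  -0.001] turn -22.3
```

```bash
python3 -m jog '[[-0.002,-0.013,0,-3,40],[-0.004,-0.026,0,-6,40],[-0.007,-0.04,0,-9,40],[-0.01,-0.054,0,-12,40],[-0.013,-0.068,0,-15,40],[-0.016,-0.085,0,-18,40],[-0.018,-0.1,0,-21,40],[-0.018,-0.1,-0.002,-21,40]]'; python3 -c "
from h import *
s=r.sense();print(w2b(s['tool_pos']),s['finger_gap'])
x,y=b2w(-35,12);goal(x,y,43,7.5)"
```

```text
time: 9.45
tool_pos: [551.4, -8.7, 41.4]
tcp_rot: [179.8, -1.1, 6.5]
ft_force: [-0.6, 0.2, -2.4]
finger_gap: 64.8
[-193.37274132   14.94962297] 64.81848468806108
t 9.4 tcp [551.4  -8.7  41.4] rot [179.8  -1.1   6.5] | shift [ 0.    -0.158 -0.002] turn -1.0
```

```bash
python3 -m jog '[[0,-0.02,-0.002,-1,40],[0,-0.045,-0.003,-1,40],[0,-0.07,-0.003,-1,40],[0,-0.095,-0.003,-1,40],[0,-0.12,-0.003,-1,40],[0,-0.145,-0.003,-1,40],[0,-0.158,-0.002,-1,40],[0,-0.158,0,-1,40]]'; python3 -m jog '[[0,0,0,0,75],[0,0,0,0,90],[0,0,0,0,90],[0,0,-0.04,0,90],[0,0,-0.085,0,80],[0,0,-0.12,0,50],[0,0,-0.12,0,20]]';  python3 - <<'E'
from h import *
s=r.sense();print(w2b(s['tool_pos']),s['finger_gap'])
p=r.snapshot('scene')
for n in ('elbow','housing','case'):
  print([(np.round(toworld(p,d['uv'],0)),np.round(w2b(toworld(p,d['uv'],3))),d['conf']) for d in r.pinpoint(p,n)[:1]])
# elbow target: V inside, 24mm behind the corner initially 40
c=np.array([655,-173.]); a=np.radians(97)
print(w2b(c)); g=c-42*np.array([np.cos(a),np.sin(a)]); goal(*g,150,7); 
E
```

```text
time: 10.25
tool_pos: [533.9, 150.6, 42.7]
tcp_rot: [179.9, -1.2, 7.5]
ft_force: [-12.5, 6.5, 30.2]
finger_gap: 64.9
time: 10.95
tool_pos: [535.2, 150.6, 169.3]
tcp_rot: [179.9, -1.8, 7.5]
ft_force: [0.5, 0.5, 0.5]
finger_gap: 40.1
[-33.36837617  10.22052348] 40.13648936167043
[(array([ 656., -169.,    0.]), array([-367.,  -71.]), 0.81)]
[(array([531., 159.,   0.]), array([-26.,  10.]), 0.65)]
[(array([442., 153.,   0.]), array([-20.,  99.]), 0.97)]
[-369.81724628  -66.29633738]
t 11.2 tcp [530.6 150.  161.1] rot [179.9  -1.1   7.5] | shift [0.08  0.378 0.013] turn 0.5
```

```bash
python3 -m jog '[[0.01,0.045,0,0,0],[0.02,0.09,0,0,0],[0.03,0.14,0,0,0],[0.04,0.19,0,0,0],[0.05,0.24,0,0,0],[0.06,0.29,0,0,0],[0.07,0.335,0,0,0],[0.08,0.378,0,0,0]]'; python3 - <<'E'
from h import *
p=r.snapshot('wrist');p=r.snapshot('wrist');s=r.sense(); save(p,'w3')
R=np.eye(4);R[:3,:3]=Ro.from_euler('xyz',s['tcp_rot'],degrees=True).as_matrix();R[:3,3]=s['tool_pos']
T=R@np.array(p['tool_from_camera']); np.savez('w3.npz',T=T,K=p['K'])
for d in r.pinpoint(p,'elbow')[:1]: print(np.round(d['uv']),d['conf'],np.round(toworld(p,d['uv'],0,T)[:2]))
c=np.array([655,-172.]); g=c-54*BX; goal(*g,27,7.5)
E
```

```text
time: 11.95
tool_pos: [658.4, -216.7, 160.3]
tcp_rot: [-180.0, -0.9, 7.5]
ft_force: [1.0, 0.1, 0.3]
finger_gap: -0.0
[317. 162.] 0.58 [ 652. -172.]
t 12.1 tcp [ 658.1 -217.2  159.6] rot [-180.    -0.8    7.3] | shift [0.001 0.009 0.133] turn -0.2
```

View pics/w3.png

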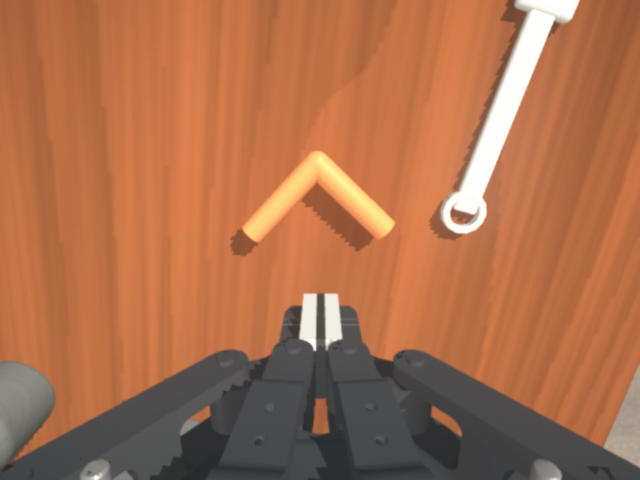

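The corner is at about (317,157), symmetric about the fingers. I'll come down behind it and push from inside the V.

```bash
python3 -m jog '[[0,0.009,0.04,0,0],[0,0.009,0.08,0,0],[0,0.009,0.115,0,0],[0,0.009,0.13,0,0],[0,0.009,0.131,0,0],[0,0.009,0.131,0,0]]'; python3 -c "
from h import *
s=r.sense();print(w2b(s['tool_pos']),s['tool_pos'])
x,y=b2w(-190,-76);goal(x,y,27,7.5)"
```

```text
time: 12.7
tool_pos: [661.3, -225.2, 28.9]
tcp_rot: [-180.0, -0.8, 7.3]
ft_force: [0.4, 0.5, 1.3]
finger_gap: -0.1
[-422.38257404  -65.69537173] [ 661.26532776 -225.19406585   28.92350166]
t 12.7 tcp [ 661.3 -225.2   28.9] rot [-180.    -0.8    7.3] | shift [ 0.01  -0.232  0.002] turn -0.2
```

```bash
python3 -m jog '[[0,-0.01,0,0,0],[0,-0.02,0,0,0],[0.001,-0.032,0,0,0],[0.002,-0.045,0,0,0],[0.002,-0.06,0,0,0],[0.003,-0.075,0,0,0],[0.004,-0.09,0,0,0],[0.004,-0.105,0,0,0]]'; python3 -m jog '[[0,-0.015,0,0,0],[0.001,-0.03,0,0,0],[0.002,-0.045,0,0,0],[0.003,-0.06,0,0,0],[0.004,-0.075,0,0,0],[0.004,-0.09,0,0,0],[0.005,-0.105,0,0,0],[0.006,-0.12,0,0,0]]'; python3 - <<'E'
from h import *
s=r.sense();print('tcp',w2b(s['tool_pos']),s['tool_pos'])
x,y=b2w(-28,-80);goal(x,y,31,7.5)
p=r.snapshot('scene');save(p,'s2')
for n in ('elbow',): print([(d['uv'],np.round(w2b(toworld(p,d['uv'],0))),d['conf']) for d in r.pinpoint(p,n)[:1]])
a=cv2.imread('pics/s2.png')[120:350,260:560]; cv2.imwrite('pics/s2c.png',cv2.resize(a,(780,598),interpolation=cv2.INTER_CUBIC))
E
```

```text
time: 13.5
tool_pos: [652.1, -119.3, 29.5]
tcp_rot: [180.0, -0.9, 7.3]
ft_force: [0.2, -2.4, 4.6]
finger_gap: 0.1
time: 14.3
tool_pos: [642.5, 1.7, 29.5]
tcp_rot: [180.0, -0.9, 7.3]
ft_force: [-0.0, -2.3, 3.5]
finger_gap: 0.0
tcp [-194.99399856  -76.72822293] [642.52362648   1.6892449   29.51808259]
t 14.3 tcp [642.5   1.7  29.5] rot [180.   -0.9   7.3] | shift [ 0.003 -0.167 -0.001] turn -0.2
[([368.6, 273.1], array([-167.,  -79.]), 0.51)]
```

View pics/s2c.png

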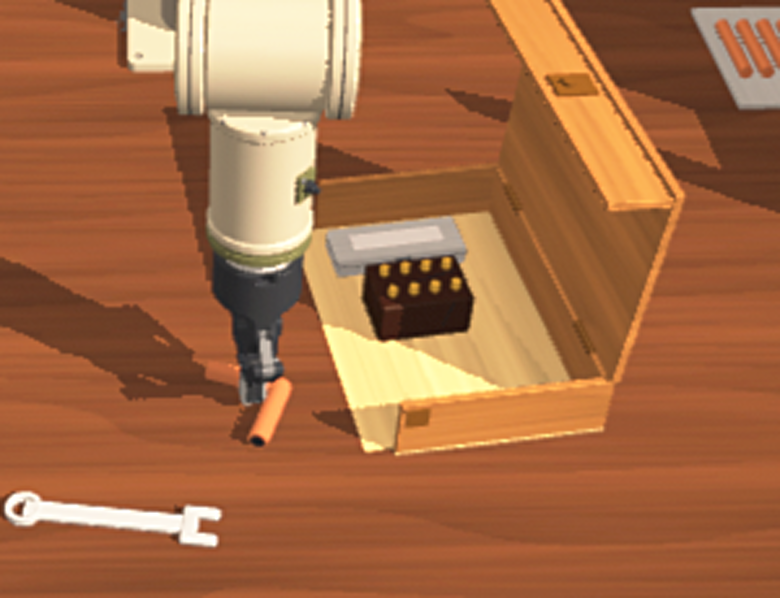

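The elbow rides in the V. The housing and case sit parallel in the box. I'll keep pushing, rising 3 mm over the ramp.

```bash
python3 -m jog '[[0,-0.015,0,0,0],[0,-0.03,-0.001,0,0],[0,-0.045,-0.002,0,0],[0.001,-0.06,-0.003,0,0],[0.001,-0.075,-0.003,0,0],[0.002,-0.09,-0.003,0,0],[0.002,-0.105,-0.003,0,0],[0.002,-0.115,-0.003,0,0]]'; python3 -m jog '[[0,-0.014,0,0,0],[0,-0.028,0,0,0],[0,-0.04,0,0,0],[0,-0.05,0,0,0],[0,-0.054,0,0,0],[0,-0.05,0,0,0],[0,-0.045,0,0,0]]'; python3 -m jog '[[0,0,-0.04,0,0],[0,0,-0.09,0,0],[0,0,-0.13,0,0],[0,0.05,-0.16,0,0],[0,0.1,-0.2,0,0],[0,0.1,-0.2,0,0]]'; python3 - <<'E'
from h import *
s=r.sense();print('tcp',w2b(s['tool_pos']),s['tool_pos'],s['joint_pos'])
p=r.snapshot('scene');save(p,'s3')
for n in ('elbow','housing','case'): print(n,[(np.round(d['uv']),np.round(w2b(toworld(p,d['uv'],3))),d['conf']) for d in r.pinpoint(p,n)[:1]])
a=cv2.imread('pics/s3.png')[120:350,260:560]; cv2.imwrite('pics/s3c.png',cv2.resize(a,(780,598),interpolation=cv2.INTER_CUBIC))
q=r.snapshot('side');save(q,'d3')
E
```

```text
time: 15.2
tool_pos: [630.6, 118.6, 34.1]
tcp_rot: [-180.0, -1.0, 7.5]
ft_force: [0.3, -3.8, 7.1]
finger_gap: -0.0
time: 15.9
tool_pos: [624.4, 163.2, 33.5]
tcp_rot: [-180.0, -1.0, 7.5]
ft_force: [-0.1, 0.1, -0.2]
finger_gap: 0.4
time: 16.5
tool_pos: [635.2, 59.6, 236.6]
tcp_rot: [180.0, -1.2, 7.3]
ft_force: [0.5, 0.0, 0.1]
finger_gap: -0.0
tcp [-136.64055099  -77.04447658] [635.22052123  59.58475003 236.5762291 ] [ 0.70639282 12.68575029 81.19190344  0.09209156 84.97170964 -6.64775706]
elbow [(array([436., 265.]), array([ -5., -80.]), 0.86)]
housing [(array([416., 239.]), array([-29.,  15.]), 0.62)]
case [(array([412., 215.]), array([-16., 105.]), 0.91)]
```

View pics/s3c.png

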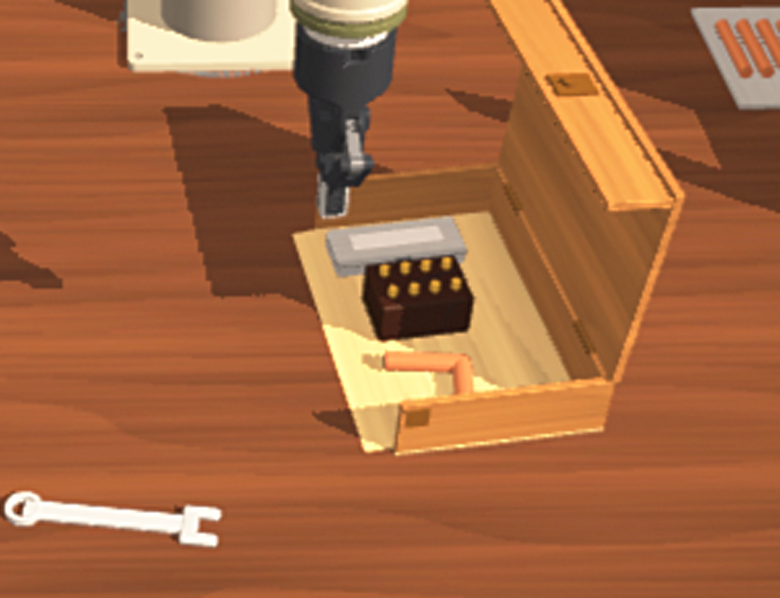

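The elbow is fully in, turned by some degrees, with its corner at about (463,357). Before shutting I'll check the rear ends against the hood's front panel.

```bash
python3 - <<'E'
from h import *
p=r.snapshot('scene'); q=r.snapshot('side')
S=lambda x,y:(260+x/2.6,120+y/2.6)
for n,a,z in(('elbow end',(384,361),12),('elbow corner',(464,357),12),('case rear top L',(327,234),25),('case rear top R',(335,264),25),('case front R top',(466,250),25),('house rear top L',(364,272),48),('house rear bot R',(380,338),3),('house front bot R',(470,330),3),('ramp L',(294,233),0),('ramp R',(363,451),0)):
    print(n,np.round(w2b(toworld(p,S(*a),z))))
for n in('hood_edge','hood_hinge'):
    a=r.pinpoint(p,n);b=r.pinpoint(q,n)
    if a and b:
        t=tri(p,q,a[0]['uv'],b[0]['uv']);print(n,np.round(t),np.round(w2b(t)),a[0]['conf'],b[0]['conf'])
E
```

```text
elbow end [-69. -59.]
elbow corner [  4. -65.]
case rear top L [-84. 111.]
case rear top R [-87.  65.]
case front R top [43. 66.]
house rear top L [-70.  24.]
house rear bot R [-62. -19.]
house front bot R [ 24. -22.]
ramp L [-109.  146.]
ramp R [-111. -153.]
hood_edge [521. 308. 261.] [125.   4.] 0.71 0.95
hood_hinge [527. 291.  62.] [107.   0.] 0.85 0.87
```

The case's rear end is close to the panel line at −94, so I'll nudge it about 18 mm deeper.

```bash
python3 -c "
from h import *
x,y=b2w(-130,97);goal(x,y,90,7.5)"
```

```text
t 17.1 tcp [633.7  64.3 232.4] rot [-180.    -0.9    7.6] | shift [-0.175 -0.002  0.14 ] turn 0.1
```

```bash
python3 -m jog '[[-0.04,-0.002,0.02,0,0],[-0.08,-0.002,0.04,0,0],[-0.12,-0.002,0.06,0,0],[-0.16,-0.002,0.09,0,0],[-0.175,-0.002,0.13,0,0],[-0.175,-0.002,0.17,0,0],[-0.175,-0.002,0.199,0,0],[-0.175,-0.002,0.199,0,0]]'; python3 -c "
from h import *
s=r.sense();print(w2b(s['tool_pos']),s['tool_pos'])
x,y=b2w(-79,97);goal(x,y,33,7.5)"
```

```text
time: 17.85
tool_pos: [458.8, 44.2, 26.5]
tcp_rot: [-179.9, -0.4, 7.6]
ft_force: [-1.4, 0.2, -0.6]
finger_gap: -0.1
[-128.87799664   99.91293026] [458.76379288  44.18331814  26.54606147]
t 17.9 tcp [458.8  44.2  26.5] rot [-179.9   -0.4    7.6] | shift [ 0.003 -0.05  -0.006] turn 0.1
```

```bash
python3 -m jog '[[0.001,-0.01,-0.006,0,0],[0.003,-0.02,-0.007,0,0],[0.003,-0.03,-0.007,0,0],[0.003,-0.04,-0.007,0,0],[0.003,-0.05,-0.007,0,0],[0.003,-0.05,-0.007,0,0],[0.003,-0.04,-0.007,0,0]]'; python3 -m jog '[[0,0.01,-0.05,0,0],[0,0.01,-0.1,0,0],[0,0.01,-0.15,0,0],[0,0.01,-0.2,0,0],[0,0.01,-0.25,0,0],[0,0.01,-0.28,0,0],[0,0.01,-0.28,0,0]]'; python3 - <<'E'
from h import *
s=r.sense();print(w2b(s['tool_pos']),s['tool_pos'])
p=r.snapshot('scene')
for n in ('elbow','housing','case'): print(n,[(np.round(d['uv']),np.round(w2b(toworld(p,d['uv'],3))),d['conf']) for d in r.pinpoint(p,n)[:1]], [(np.round(d['bbox'])) for d in r.search_frame(p,n)[:1]])
x,y=b2w(-80,150);goal(x,y,380,7.5)
x,y=b2w(190,0);goal(x,y,380,7.5)
E
```

```text
time: 18.55
tool_pos: [456.2, 85.0, 33.7]
tcp_rot: [-179.9, -0.4, 7.7]
ft_force: [0.3, -0.2, 0.2]
finger_gap: 0.2
time: 19.25
tool_pos: [457.9, 73.3, 319.6]
tcp_rot: [-179.9, -0.9, 7.7]
ft_force: [0.7, 0.3, 0.2]
finger_gap: -0.1
[-99.9491165   96.95254245] [457.92287759  73.25111586 319.63077981]
elbow [(array([436., 263.]), array([ -3., -75.]), 0.74)] [array([407., 255., 441., 270.])]
housing [(array([420., 239.]), array([-19.,  13.]), 0.96)] [array([396., 215., 443., 250.])]
case [(array([420., 216.]), array([ 6., 99.]), 0.75)] [array([394., 202., 445., 227.])]
t 19.6 tcp [455.   73.9 311.8] rot [-179.8   -0.2    7.7] | shift [-0.05  -0.019 -0.068] turn 0.2
t 19.6 tcp [455.   73.9 311.8] rot [-179.8   -0.2    7.7] | shift [ 0.101 -0.289 -0.067] turn 0.2
```

All three are inside with margin: case about 0, housing about −20, elbow corner about −3. Next I'll go over the hood to its rear side.

```bash
python3 -m jog '[[0,0,-0.04,0,0],[0.03,-0.01,-0.068,0,0],[0.06,-0.05,-0.068,0,0],[0.09,-0.09,-0.068,0,0],[0.101,-0.13,-0.068,0,0],[0.101,-0.17,-0.068,0,0],[0.101,-0.21,-0.068,0,0],[0.101,-0.25,-0.068,0,0]]'; python3 -m jog '[[0,-0.03,0,0,0],[0,-0.045,0,0,0],[0,-0.045,0,0,0]]'; python3 -c "
from h import *
s=r.sense();print(w2b(s['tool_pos']),s['tool_pos'],s['joint_pos'])
x,y=b2w(185,0);goal(x,y,235,7.5)"
```

```text
time: 20.4
tool_pos: [520.7, 336.5, 379.2]
tcp_rot: [-179.9, -0.1, 7.7]
ft_force: [1.3, 0.1, 0.5]
finger_gap: 0.4
time: 20.7
tool_pos: [513.7, 382.7, 377.6]
tcp_rot: [-179.9, 0.0, 7.9]
ft_force: [-0.2, 0.6, -0.4]
finger_gap: 0.1
[199.55691802   1.22220026] [513.7408512  382.69015178 377.62412962] [3.20629898e+01 1.30667362e+01 6.61752765e+01 6.74647002e-02
 1.00773240e+02 2.41937460e+01]
t 20.7 tcp [513.7 382.7 377.6] rot [-179.9    0.     7.9] | shift [0.001 0.015 0.143] turn 0.4
```

```bash
python3 -m jog '[[0,0,0.04,0,0],[0,0,0.08,0,0],[0,0,0.12,0,0],[0,0,0.143,0,0],[0,0,0.143,0,0]]'; python3 -m jog '[[0,-0.0,0,0,0],[0,0.0,0,0,0]]'; python3 -c "
from h import *
s=r.sense();print(w2b(s['tool_pos']),s['tool_pos'])
x,y=b2w(40,0);goal(x,y,235,7.5)"
```

```text
time: 21.2
tool_pos: [511.9, 379.9, 229.1]
tcp_rot: [179.8, 0.5, 7.8]
ft_force: [-0.0, -1.3, 0.0]
finger_gap: -0.1
time: 21.4
tool_pos: [512.7, 379.4, 230.7]
tcp_rot: [179.8, 0.4, 7.8]
ft_force: [-0.1, 0.2, -0.1]
finger_gap: 0.0
[196.38351652   2.6458255 ] [512.74361727 379.35807878 230.70532087]
t 21.4 tcp [512.7 379.4 230.7] rot [179.8   0.4   7.8] | shift [ 0.002  0.156 -0.004] turn 0.3
```

Pushing forward (tool +y) slowly, with a force check at the end of each call.

```bash
python3 -m jog '[[0,0.02,0,0,0],[0,0.04,0,0,0],[0,0.055,0,0,0],[0,0.065,0,0,0],[0,0.075,0,0,0],[0,0.085,0,0,0],[0,0.095,0,0,0],[0,0.105,0,0,0]]'; python3 -m jog '[[0,0.012,0,0,0],[0,0.024,0,0,0],[0,0.036,0,0,0],[0,0.048,0,0,0],[0,0.06,0,0,0],[0,0.07,0,0,0],[0,0.07,0,0,0]]'; python3 - <<'E'
from h import *
s=r.sense();print(w2b(s['tool_pos']),s['tool_pos'])
p=r.snapshot('scene');save(p,'s4');q=r.snapshot('side')
a=r.pinpoint(p,'hood_edge');b=r.pinpoint(q,'hood_edge')
if a and b:
    t=tri(p,q,a[0]['uv'],b[0]['uv']);print(np.round(t),np.round(w2b(t)),a[0]['conf'],b[0]['conf'])
E
```

```text
time: 22.2
tool_pos: [526.8, 274.9, 230.7]
tcp_rot: [179.9, 0.4, 7.8]
ft_force: [0.5, 3.6, -2.1]
finger_gap: 0.2
time: 22.9
tool_pos: [536.7, 203.7, 231.0]
tcp_rot: [179.8, 0.4, 7.7]
ft_force: [-0.5, 0.2, -0.5]
finger_gap: -0.1
[19.12628045  1.79295338] [536.72590502 203.72862509 230.958983  ]
[541. 185. 236.] [-0.  0.] 0.85 0.72
```

View pics/s4.png

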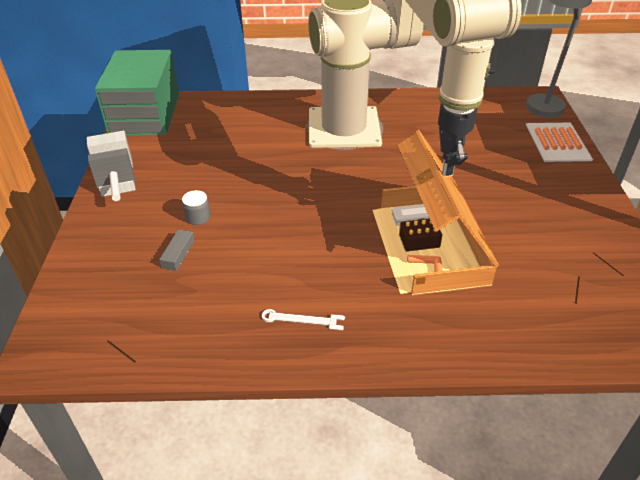

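The hood is at about 58° with the finger behind its face and nothing else disturbed. I'll follow the arc down.

```bash
python3 -m jog '[[0,0.015,0.01,0,0],[0,0.028,0.02,0,0],[0,0.038,0.032,0,0],[0,0.047,0.043,0,0],[0,0.056,0.055,0,0],[0,0.063,0.068,0,0],[0,0.07,0.081,0,0],[0,0.07,0.081,0,0]]'; python3 -c "
from h import *
s=r.sense();print(w2b(s['tool_pos']),s['tool_pos'])
x,y=b2w(-64,0);goal(x,y,92,7.5)"
```

```text
time: 23.9
tool_pos: [543.6, 134.7, 146.9]
tcp_rot: [179.8, 0.7, 7.7]
ft_force: [-0.8, 0.4, 0.8]
finger_gap: -0.3
[-50.22220529   3.96044197] [543.62875338 134.69051123 146.93143915]
t 23.9 tcp [543.6 134.7 146.9] rot [179.8   0.7   7.7] | shift [0.005 0.014 0.055] turn 0.2
```

```bash
python3 -m jog '[[0,0.004,0.012,0,0],[0,0.008,0.024,0,0],[0,0.01,0.034,0,0],[0,0.012,0.042,0,0],[0,0.013,0.048,0,0],[0,0.013,0.053,0,0],[0,0.013,0.055,0,0]]'; python3 -m jog '[[0,0,0.002,0,0],[0,0,0.004,0,0]]'; python3 -c "
from h import *
s=r.sense();print(s['tool_pos'],s['ft_force'])
p=r.snapshot('scene');q=r.snapshot('side')
a=r.pinpoint(p,'hood_edge');b=r.pinpoint(q,'hood_edge')
if a and b:
    t=tri(p,q,a[0]['uv'],b[0]['uv']);print(np.round(t),np.round(w2b(t)),a[0]['conf'],b[0]['conf'])
"
```

```text
time: 24.6
tool_pos: [544.6, 121.5, 92.0]
tcp_rot: [179.8, 0.7, 7.7]
ft_force: [-7.7, -1.9, 14.5]
finger_gap: -0.3
time: 24.8
tool_pos: [544.9, 121.5, 91.7]
tcp_rot: [179.8, 0.7, 7.7]
ft_force: [-23.7, -3.7, 45.7]
finger_gap: -0.2
[544.90315512 121.47266084  91.71477808] [-23.73346947  -3.65493242  45.68899204]
[551.  89.  71.] [-96.   3.] 0.86 0.94
```

Hard stop reached (46 N with no further motion), and the edge is at z≈71 against 70 when shut. Backing off and checking.

```bash
python3 -m jog '[[0,0,-0.03,0,0],[0,0,-0.08,0,0],[-0.02,0,-0.13,0,0],[-0.04,0.03,-0.18,0,0],[-0.08,0.07,-0.2,0,0],[-0.08,0.1,-0.2,0,0],[-0.08,0.1,-0.2,0,0]]'; python3 -m jog '[[0,0,0,0,0],[0,0,0,0,0],[0,0,0,0,0]]'; python3 - <<'E'
from h import *
p=r.snapshot('scene');q=r.snapshot('side');save(p,'s5');save(q,'d5')
a=r.pinpoint(p,'hood_edge');b=r.pinpoint(q,'hood_edge')
if a and b: t=tri(p,q,a[0]['uv'],b[0]['uv']);print(np.round(t),a[0]['conf'],b[0]['conf'])
for n in('housing','elbow','case','wrench','tin','gauge_block'): print(n,[(np.round(d['uv']),round(d['conf'],2)) for d in r.pinpoint(p,n)[:1]],[(np.round(d['uv']),round(d['conf'],2)) for d in r.pinpoint(q,n)[:1]])
A=cv2.resize(cv2.imread('pics/s5.png')[140:350,140:540],(800,420)); cv2.imwrite('pics/s5c.png',A)
E
```

```text
time: 25.7
tool_pos: [481.7, 8.5, 296.4]
tcp_rot: [179.6, 0.4, 7.5]
ft_force: [0.1, 0.1, 0.4]
finger_gap: -0.3
time: 26.0
tool_pos: [481.7, 9.3, 295.9]
tcp_rot: [179.6, 0.5, 7.6]
ft_force: [-0.2, 0.3, -0.0]
finger_gap: 0.3
housing [(array([428., 243.]), 0.6)] [(array([346., 404.]), 0.28)]
elbow [] [(array([385., 180.]), 0.71)]
case [(array([201., 219.]), 0.73)] []
wrench [(array([304., 318.]), 0.6)] [(array([230., 247.]), 0.73)]
tin [(array([199., 219.]), 0.97)] [(array([382., 179.]), 0.6)]
gauge_block [(array([177., 253.]), 0.93)] [(array([348., 403.]), 0.74)]
```

View pics/s5c.png

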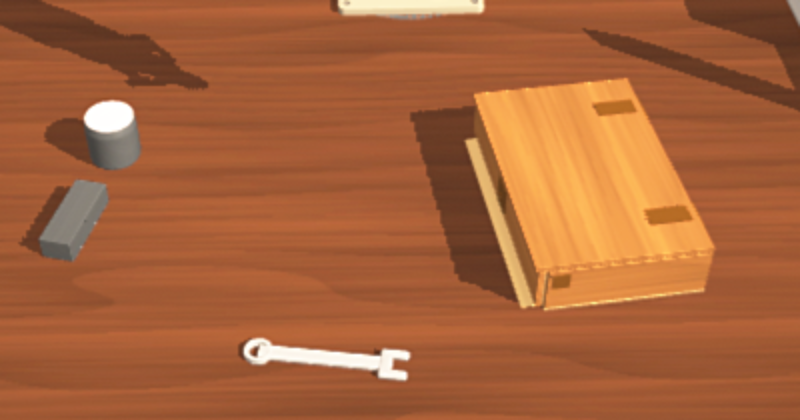

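The hood is flush on the box (crop corners (475,95) to (712,247)) with nothing sticking out. The bystanders are where they started and the arm is clear.

```bash
python3 -c "
from bench import r
print(r.hand_in(), r.sense()['time'])"
```

```text
the job is handed in; nothing more can be done
the job is handed in; nothing more can be done
```

I slid all three parts into the box, shut the hood on them, and handed the job in at about 26 s of the 72 s allowed. I dragged the case and the housing in a light grip and pushed the elbow from inside its bend. I also nudged the case about 20 mm deeper before swinging the hood over from behind and pressing it down.

**Lifting:** while dragging the case and housing I raised the gripper about 3–6 mm for the ramp. They may have hovered a few millimetres off the surface there, far below the 30 mm limit.

**Before shutting:** with the hood up, the housing centre was at about x = −20 mm, the case at about 0 and the elbow's corner at about −3. The visible rear ends were clear of the front panel. The box's measured position varied by about 5–9 mm between landmarks.

**After shutting:**
- **Hood:** it reached a hard stop at 46 N, with its edge at about 71 mm against 70 mm when fully shut. The picture shows it flush with nothing sticking out.
- **Bystanders:** the wrench, tin and steel block looked unmoved, and the arm was clear.
- **Checks that failed or disagreed:** the last attempt to locate the hood edge found nothing. The networks also gave false detections for the hidden parts, such as the case at the tin and the housing on the closed box. With the hood shut, I could not see the parts themselves.

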